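# Swap the empty sprinkle tube for a full one

### The arm

A 7-joint arm with a two-finger parallel gripper is mounted at the origin on the work surface. World frame = base frame: x ahead of the robot, y to its left, z up, the work surface at z = 0. Lengths are in m, angles in rad, forces in N, time in s.
With the tool pointing down it reaches from about 0.425 to 0.875 m from the base axis. Payload 4.7 kg.
Tool frame: the origin (TCP) lies midway between the tips of the shut fingers; the grasp point (between the pads) lies 19 mm behind it; z points along the fingers, y is the line along which they close (so a half turn about z gives the same grasp; the last joint's range is limited). The gripper opens to 87 mm and grips with 3 to 60 N. Pads are 19 mm wide; open, the fingers measure 117 mm over their backs; the gripper's body (75 mm by 190 mm) begins 51 mm behind the grasp point.
Start: joints at [-1.322, 0.321, -0.07, 1.45, 0.023, 1.371, -0.057], TCP at [0.151, 0.632, 0.223] pointing down, gripper open.
Joint ranges: [-2.86, 2.86], [-0.3, 2.09], [-1.38, 1.24], [0.06, 2.45], [-1.56, 4.7], [0.09, 2.05], [-2.69, 2.69]. Speed limits (rad/s): [2.57, 2.57, 3.14, 3.14, 3.14, 3.14, 3.14].

### API

Orientations are given as a rotation vector (axis times angle).
In Python, from bench import ctrl gives the robot as it stands. The module is installed in compiled form; this text tells all that it offers.
- The arm moves only by the tool carry_out, never from a script. Its argument "steps" is a list of rows, each a list of 7 numbers: the turn, a rotation vector about the world's x, y, z in degrees, then the shift along the world's x, y, z in cm, then the opening, from 0 (shut) to 1 (fully open). A call has 1 to 12 rows; each row is the pose to reach, as a shift and turn from the pose commanded when the call began; what a row does not reach only later rows make up. A row lasts 1/10 s, in which the tool goes at most 50 mm and 8.59 degrees, less where a joint would pass 70% of its speed; a pose out of reach is approached as far as the arm can. A call with a gripper value outside its range is refused whole. The fingers move at their own pace and stop on an object; "squeeze" is the grip in N (left out, the last holds). Time passes only in rows, so rows that repeat a pose let the fingers close. It gives the time, the measured TCP pose, the force, the opening and the grip force at its end, in the units of the state.
- ctrl.get_state(): the state, without advancing time (a new reading comes with each control period).
- ctrl.get_image(name): name is "side" or "top" or "wrist"; returns a dict with "pixels" (384x512x3 uint8, red, green, blue), "camera_matrix" (3x3 intrinsics, pixels), "cam_to_world" (4x4, takes a point from camera to world coordinates); the wrist camera has in their place "T_tool_cam" (4x4, takes a point from camera to tool coordinates, whose origin is the TCP and whose axes are the flange's). Camera axes: x right, y down, z forward; pixel columns grow to the right and rows downward; lengths in m; the calibration is good to about 2 mm. A picture is of the moment at which its call begins: read the wrist's pose just before it. There is no depth.
- ctrl.close_job(): hands the job in; it is judged then, once.
The state is a dict: "time": time; "joint_positions": joint angles; "qd": joint speeds; "joint_torque": joint torques, N m; "position": TCP position; "tool_rot": TCP orientation; "ft_force": force on the tool from outside, world axes, zero at the start; "torque": the same for the moment, N m; "grip_width": opening from 0.0 (shut) to 1.0 (fully open); "grip_force": force on a finger pad.
Only numpy, scipy, OpenCV 4.12 (cv2) and the standard library are available. Lean on these libraries where they do the work, as an engineer would, in place of code of your own. Each camera call takes 0.05 s, during which the arm holds its last target. There are 200 camera calls.

### The job

One of the four sprinkle tubes in the wooden rack is empty: it is the one with no cap, its mouth open. Take it out and stand it upright on the floor of the shallow wooden tray, and put the full capped tube that stands on the table into the rack in its place, upright and all the way down. Leave the other three tubes in the rack, and do not push over or shove aside the glass jar.

Things in the scene. Friction and masses are not known exactly. Their poses are not given: they have to be found in the camera images.
- rack: fixed wooden block 80 (x) x 300 (y) x 70 mm (z) with a row of four round upright holes along its y axis, at y = -108, -36, 36, 108 mm, x = 0; holes 39 mm wide and 55 mm deep, so their floor is 15 mm above the table; origin at the centre of its underside. At the start every hole holds a tube
- rack_hole0 (a point): centre of the mouth of the hole at y = -108 mm, at the block's top face (70 mm above the table)
- rack_hole1 (a point): the same for the hole at y = -36 mm
- rack_hole2 (a point): the same for the hole at y = 36 mm
- rack_hole3 (a point): the same for the hole at y = 108 mm
- tube_open: the empty tube: white, straight, 34 mm in diameter, 110 mm tall, open at the top (wall 3 mm), no cap, about 50 g; stands in one of the rack's holes, 55 mm of it showing; origin at the centre of its underside, z along the tube
- tube_new: the full tube, standing on the table: white tube 34 mm in diameter with a narrower brass cap (28 mm wide, from 100 to 130 mm up); 130 mm tall in all, about 90 g; origin at the centre of its underside, z along the tube
- tube_a: one of the three tubes that stay in the rack: white tube 34 mm in diameter with a narrower brass cap (28 mm wide, from 100 to 130 mm up); 130 mm tall in all, about 90 g; origin at the centre of its underside, z along the tube
- tube_b: another tube that stays in the rack, same shape as tube_a
- tube_c: another tube that stays in the rack, same shape as tube_a
- tray: fixed shallow wooden tray 200 (x) x 130 (y) mm, walls 5 mm thick and 25 mm high, floor 5 mm thick; origin at the centre of its underside. A steel ring cutter lies in its -x half; its +x half is free
- cutter: round steel cookie cutter, a ring 60 mm across and 25 mm high lying in the tray (may be moved); origin at the centre of its underside
- jar: glass jar with brass lid, 60 mm across, 100 mm tall, on the table; bystander; origin at the centre of its underside
Mind the look-alikes: they are no part of the job. What is shaped like the tube_new but red is not meant.

How it is judged:
By the outcome, as a careful person would: the job done as asked, in the order asked, and still so for the second after the job is handed in, with the robot touching nothing.
It also fails if it takes over 69 s, if anything falls off the work surface, if the arm or the gripper's body presses on something with over 40 N, if the wrist force passes 120 N, or if a joint passes its speed limit or range.

## Working session

There is one attempt and no reset: what is moved stays moved. The work goes in short steps, Python scripts to look and compute and a tool call to move; the robot and the scene stay as the last step left them, time stands still between calls to the robot, and variables do not carry over. Pictures are saved under pics/ and viewed, at most 10 in all, crops included, and the job is handed in when it is done.

Besides the shell and the picture viewer there is one more tool, called after "Emit:" as name(argument=value, ...), one argument or row to a line, values as JSON. carry_out: Moves the arm, as the interface text tells. Its arguments: {"type":"object","properties":{"steps":{"type":"array","items":{"type":"array","items":{"type":"number"}}},"squeeze":{"type":"number"}},"required":["steps"]}

```bash
mkdir -p pics; python3 - <<'E'
from bench import ctrl
import cv2,numpy as np,pickle
s=ctrl.get_state();print({k:np.round(v,3).tolist() for k,v in s.items()})
d={}
for n in("side","top"):
    d[n]=ctrl.get_image(n);cv2.imwrite(f"pics/{n}0.png",d[n]["pixels"][:,:,::-1])
    print(n,d[n]["camera_matrix"].round(1).tolist(),d[n]["cam_to_world"].round(3).tolist())
pickle.dump(d,open("d0.pkl","wb"))
E
```

```text
{'time': 0.0, 'joint_positions': [-1.322, 0.322, -0.07, 1.452, 0.023, 1.371, -0.057], 'qd': [-0.0, -0.001, 0.0, 0.002, 0.0, 0.0, 0.002], 'joint_torque': [-0.0, -49.13, -0.404, -31.254, -0.064, 0.044, 0.0], 'position': [0.151, 0.632, 0.221], 'tool_rot': [-0.368, -3.12, 0.003], 'ft_force': [0.661, -0.847, 0.33], 'torque': [0.003, 0.006, 0.006], 'grip_force': 0.0, 'grip_width': 0.996}
side [[430.1, 0.0, 258.4], [0.0, 430.1, 193.7], [0.0, 0.0, 1.0]] [[-0.983, -0.103, 0.153, 0.337], [-0.184, 0.519, -0.835, 0.949], [0.006, -0.848, -0.529, 0.698], [0.0, 0.0, 0.0, 1.0]]
top [[477.4, 0.0, 265.3], [0.0, 477.4, 181.8], [0.0, 0.0, 1.0]] [[-0.024, -0.999, 0.047, 0.433], [-1.0, 0.024, -0.0, 0.005], [-0.001, -0.047, -0.999, 1.537], [0.0, 0.0, 0.0, 1.0]]
```

View pics/top0.png

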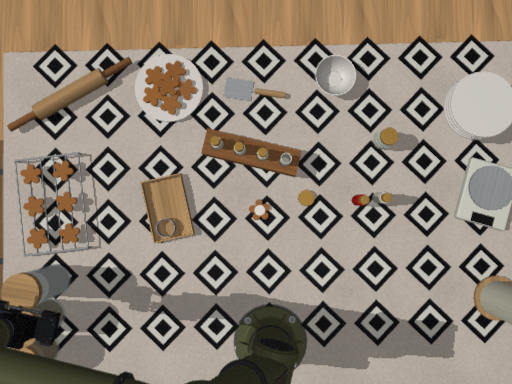

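View pics/side0.png

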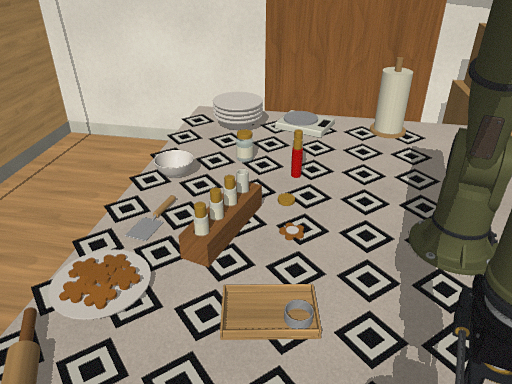

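The top view shows the rack around (252,153), with the open tube at its right end near (286,158). The tray is at (168,208), the cutter at (169,228) and the jar at (388,137). The red look-alike is at (360,200), with tube_new beside it near (385,198). I'll zoom in on these and measure.

```bash
cat >h.py <<'E'
import cv2,numpy as np
def ray(im,uv,z,T=None):
    "pixel -> point on plane z"
    T=im["cam_to_world"] if T is None else T
    d=T[:3,:3]@np.linalg.inv(im["camera_matrix"])@[*uv,1]
    return T[:3,3]+d*(z-T[2,3])/d[2]
def proj(im,p,T=None):
    T=im["cam_to_world"] if T is None else T
    c=T[:3,:3].T@(np.array(p)-T[:3,3]);q=im["camera_matrix"]@c;return q[:2]/q[2]
def blobs(px,lo,hi,roi,amin=15):
    "HSV mask blobs in roi x0,y0,x1,y1"
    x0,y0,x1,y1=roi
    m=cv2.inRange(cv2.cvtColor(px,cv2.COLOR_RGB2HSV)[y0:y1,x0:x1],lo,hi)
    n,_,st,c=cv2.connectedComponentsWithStats(m)
    return [(int(st[i,4]),(c[i]+[x0,y0]).round(1).tolist(),(st[i,:4]+[x0,y0,0,0]).tolist()) for i in range(1,n) if st[i,4]>=amin]
E
python3 - <<'E'
import pickle,cv2,numpy as np
from h import *
d=pickle.load(open("d0.pkl","rb"));t=d["top"];s=d["side"]
a=cv2.resize(t["pixels"][120:220,195:325],None,fx=5,fy=5,interpolation=2)
b=cv2.resize(t["pixels"][115:215,340:410],None,fx=5,fy=5,interpolation=2)
a=a[:, :];out=np.hstack([a[:500,:440],b])
out=np.hstack([a[:400,:],np.zeros((400,1,3),np.uint8)])
c=np.zeros((600,790,3),np.uint8)
A=cv2.resize(t["pixels"][125:180,198:305],None,fx=4,fy=4,interpolation=2);c[:220,:428]=A
B=cv2.resize(t["pixels"][120:210,345:405],None,fx=5.5,fy=5.5,interpolation=2);c[:495,440:770]=B
C=cv2.resize(t["pixels"][170:248,138:200],None,fx=4.5,fy=4.5,interpolation=2);c[230:581,:279]=C
D=cv2.resize(s["pixels"][125:180,280:315],None,fx=4,fy=4,interpolation=2);c[240:460,285:425]=D
cv2.imwrite("pics/zoom.png",c[:,:,::-1])
for nm,roi in(("rack",(195,125,310,180)),("new",(340,120,410,215))):
    print(nm,"brass",blobs(t["pixels"],(15,120,90),(30,255,255),roi,8))
print("wood rack",blobs(t["pixels"],(3,110,40),(16,255,200),(195,120,310,185),100))
print("tray",blobs(t["pixels"],(8,60,60),(25,200,255),(135,165,200,250),100))
print("red",blobs(t["pixels"],(0,180,90),(6,255,255),(340,180,410,215),8))
print("side red",blobs(s["pixels"],(0,180,90),(6,255,255),(270,110,330,190),8),"brass",blobs(s["pixels"],(15,110,80),(30,255,255),(180,110,330,240),8))
E
```

```text
rack brass [(73, [214.4, 140.1], [210, 136, 10, 10]), (72, [238.1, 145.6], [233, 141, 10, 11]), (76, [262.1, 151.4], [257, 147, 10, 10])]
new brass [(234, [388.6, 136.1], [380, 128, 18, 17]), (75, [386.2, 197.2], [381, 193, 11, 9]), (74, [363.9, 199.5], [359, 195, 11, 10])]
wood rack [(1992, [251.2, 152.6], [202, 128, 99, 48])]
tray [(2607, [167.0, 207.2], [140, 173, 55, 71])]
red [(60, [356.4, 200.3], [352, 195, 11, 11])]
side red [(229, [296.1, 162.9], [291, 148, 12, 30])] brass [(18, [325.4, 112.1], [321, 110, 9, 5]), (130, [244.1, 133.9], [237, 129, 15, 11]), (154, [297.6, 139.3], [294, 130, 9, 20]), (132, [229.3, 181.5], [224, 175, 11, 14]), (60, [254.2, 189.8], [248, 184, 13, 13]), (156, [215.4, 194.7], [210, 187, 12, 16]), (63, [242.6, 201.1], [237, 192, 11, 21]), (180, [285.9, 199.0], [278, 193, 17, 13]), (35, [251.2, 206.4], [247, 199, 9, 14]), (176, [200.0, 209.4], [194, 202, 15, 16]), (19, [233.6, 209.2], [230, 206, 8, 9]), (10, [229.8, 211.1], [227, 209, 6, 6]), (24, [237.1, 217.9], [232, 212, 10, 11]), (18, [229.6, 221.9], [227, 218, 6, 9]), (8, [242.9, 221.8], [241, 220, 5, 5]), (70, [216.3, 231.0], [210, 222, 15, 18]), (160, [291.6, 231.7], [279, 223, 25, 17]), (44, [187.3, 234.6], [181, 228, 13, 12]), (12, [225.8, 230.8], [224, 229, 6, 6]), (11, [233.1, 234.2], [229, 230, 8, 9]), (9, [208.0, 237.0], [207, 235, 4, 5]), (8, [202.9, 237.2], [200, 236, 6, 4]), (8, [225.9, 237.4], [225, 236, 3, 4])]
```

View pics/zoom.png

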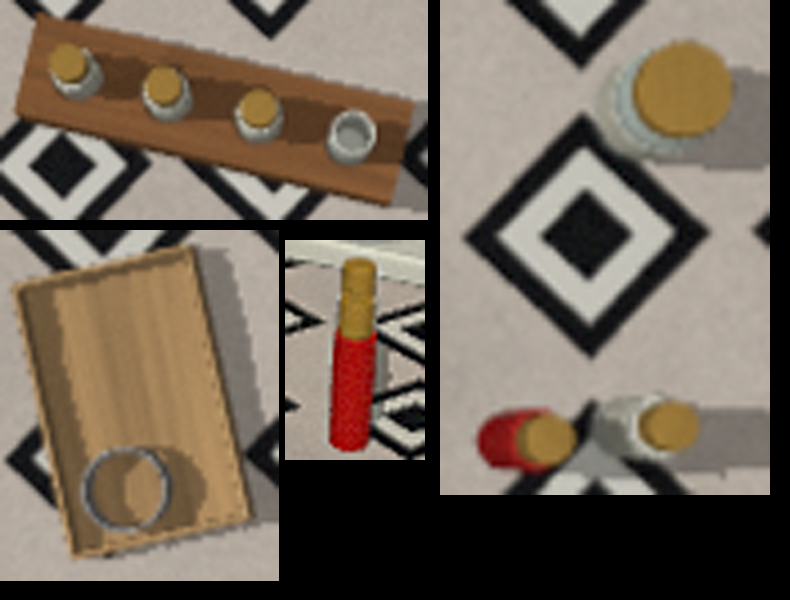

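```bash
python3 - <<'E'
import pickle
from h import *
d=pickle.load(open("d0.pkl","rb"));t=d["top"];s=d["side"]
f=lambda im,uv,z:ray(im,uv,z).round(4)[:2]
caps=[f(t,u,.145) for u in((213.6,140),(237.6,145.3),(261.6,151))]
print("caps",caps)
print("open rim top",f(t,(286,157.5),.125))
R=caps;e=(R[2]-R[0]);e/=np.hypot(*e);print("dir",e,np.degrees(np.arctan2(e[1],e[0])),"extrap",R[1]+e*.144)
print("new",f(t,(386.6,197.2),.13),"red",f(t,(364.3,199.5),.13),"jar",f(t,(389,136.5),.1))
# side-camera checks
for n,uv,z in(("a",(201,206),.145),("b",(216,191),.145),("c",(230,178.5),.145),("red",(298,133),.13)):print("side",n,f(s,uv,z))
# rack outline from top
hsv=cv2.cvtColor(t["pixels"],cv2.COLOR_RGB2HSV)
def rect(lo,hi,roi):
    x0,y0,x1,y1=roi;m=cv2.inRange(hsv[y0:y1,x0:x1],lo,hi)
    c=max(cv2.findContours(m,0,2)[0],key=cv2.contourArea)
    return cv2.boxPoints(cv2.minAreaRect(cv2.convexHull(c)))+[x0,y0]
r=rect((3,110,40),(16,255,200),(195,120,310,185));P=np.array([f(t,u,.07) for u in r]);print("rack",P,P.mean(0))
r=rect((8,60,60),(25,200,255),(135,165,200,250));P=np.array([f(t,u,.025) for u in r]);print("tray",P,P.mean(0))
print("cutter",f(t,(165.5,228),.03))
w=t  # tool axes
from scipy.spatial.transform import Rotation as Ro
print(Ro.from_rotvec([-.368,-3.12,.003]).as_matrix().round(3))
E
```

```text
caps [array([0.6238, 0.1531]), array([0.6065, 0.0831]), array([0.5881, 0.0133])]
open rim top [ 0.5692 -0.0585]
dir [-0.24742478 -0.96890711] -104.32517586245038 extrap [ 0.57087083 -0.05642262]
new [ 0.4445 -0.3514] red [ 0.4393 -0.2856] jar [ 0.628  -0.3728]
side a [0.6171 0.156 ]
side b [0.6007 0.085 ]
side c [0.5817 0.0187]
side red [ 0.4434 -0.3355]
rack [[ 0.5914  0.2019]
 [ 0.6733  0.1804]
 [ 0.5949 -0.1094]
 [ 0.5134 -0.0873]] [0.59325 0.0464 ]
tray [[0.5137 0.4064]
 [0.5413 0.2728]
 [0.3431 0.2304]
 [0.3158 0.3633]] [0.428475 0.318225]
cutter [0.365  0.3218]
[[-0.973  0.233 -0.   ]
 [ 0.233  0.973 -0.002]
 [-0.    -0.002 -1.   ]]
```

The zooms show the open white mouth at the far end of the row (hole on the −y side), and the white tube_new standing at y of about −0.35, beyond the red one. Next I go up and over towards the rack, turning the closing line across the row.

Emit:
carry_out(
  steps=[
    [0,0,0,0,0,5,1],
    [0,0,0,0,0,10,1],
    [0,0,-8,3,-3.3,10,1],
    [0,0,-16,6,-6.6,10,1],
    [0,0,-24,9,-9.9,10,1],
    [0,0,-32,12,-13.2,10,1],
    [0,0,-40,15,-16.5,10,1],
    [0,0,-48,18,-19.8,10,1],
    [0,0,-56,21,-23.1,10,1],
    [0,0,-64,24,-26.4,10,1],
    [0,0,-72,27,-29.7,10,1],
    [0,0,-80,30,-33,10,1],
  ],
)

```text
time: 1.3
position: [0.452, 0.3005, 0.3223]
tool_rot: [-2.293, -2.147, 0.0]
ft_force: [-0.3, 0.6, -0.0]
grip_width: 1.003
grip_force: 0.0
```

Emit:
carry_out(
  steps=[
    [0,0,-2,1.5,-4.5,0,1],
    [0,0,-4,3,-9,0,1],
    [0,0,-6,4.5,-13.5,0,1],
    [0,0,-8,6,-18,0,1],
    [0,0,-10,7.5,-22.5,0,1],
    [0,0,-10.8,9,-27,0,1],
    [0,0,-10.8,10.5,-31.5,0,1],
    [0,0,-10.8,11.8,-35.8,0,1],
    [0,0,-10.8,11.8,-35.8,0,1],
    [0,0,-10.8,11.8,-35.8,0,1],
  ],
)

```text
time: 2.3
position: [0.569, -0.0571, 0.3221]
tool_rot: [-2.483, -1.924, 0.001]
ft_force: [0.1, 1.1, -0.3]
grip_width: 1.002
grip_force: 0.0
```

```bash
cat >>h.py <<'E'
from scipy.spatial.transform import Rotation as Ro
def wrist(name):
    from bench import ctrl
    s=ctrl.get_state();im=ctrl.get_image("wrist")
    T=np.eye(4);T[:3,:3]=Ro.from_rotvec(s["tool_rot"]).as_matrix();T[:3,3]=s["position"]
    im["cam_to_world"]=T@im["T_tool_cam"];im["tool"]=T
    cv2.imwrite(f"pics/{name}.png",im["pixels"][:,:,::-1]);return im
E
python3 - <<'E'
from h import *
import pickle
w=wrist("w1");pickle.dump(w,open("w1.pkl","wb"))
print(w["T_tool_cam"].round(3),w["camera_matrix"].round(1),w["tool"].round(4))
print(proj(w,(.57,-.058,.125)),proj(w,(.588,.013,.145)))
E
```

```text
[[ 0.001 -0.954 -0.298  0.082]
 [ 1.     0.001  0.001 -0.   ]
 [-0.    -0.298  0.954 -0.162]
 [ 0.     0.     0.     1.   ]] [[337.9   0.  255.1]
 [  0.  337.9 190.2]
 [  0.    0.    1. ]] [[ 2.493e-01  9.684e-01 -9.000e-04  5.690e-01]
 [ 9.684e-01 -2.493e-01 -1.000e-04 -5.710e-02]
 [-4.000e-04 -9.000e-04 -1.000e+00  3.221e-01]
 [ 0.000e+00  0.000e+00  0.000e+00  1.000e+00]]
[256.48367199 164.23676189] [256.43420785  94.78588935]
```

View pics/w1.png

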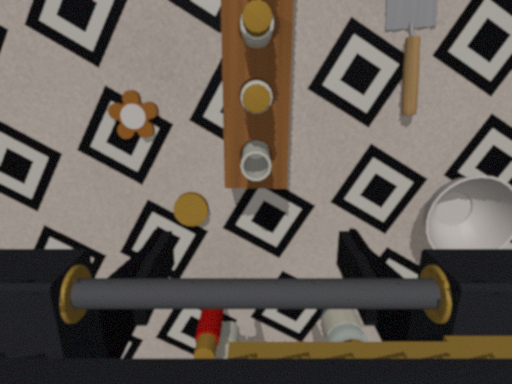

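The wrist view shows the open tube's rim at about (256,155) with neighbouring caps at (257,97) and (257,17), and the row runs straight up the picture, so the turn is right. Next I fit the rim and caps.

```bash
python3 - <<'E'
import pickle
from h import *
w=pickle.load(open("w1.pkl","rb"));p=w["pixels"]
for b in blobs(p,(15,120,110),(30,255,255),(225,0,290,130),60):
    x,y,ww,hh=b[2];print(b, "cap c",ray(w,(x+ww/2-.5,y+hh-1-14+0),.145).round(4), ray(w,b[1],.145).round(4))
h=cv2.cvtColor(p,cv2.COLOR_RGB2HSV)[130:190,230:285]
m=cv2.inRange(h,(0,0,0),(180,75,255))
c=max(cv2.findContours(m,0,2)[0],key=cv2.contourArea)+np.array([230,130]);x,y,ww,hh=cv2.boundingRect(c);print("rim bbox",x,y,ww,hh)
T=w["tool"]
for v in (y,): 
    L=ray(w,(x-.5,y+16),.125);R=ray(w,(x+ww-.5,y+16),.125);print("width",np.linalg.norm(L-R))
    top=ray(w,(x+ww/2-.5,y-.5),.125);print("rim far edge",top,"centre",top[:2]-.017*T[:2,0])
for z in(.07,):
  for v in(60,120,170):
    hs=cv2.cvtColor(p,cv2.COLOR_RGB2HSV)[v];k=[u for u in range(200,310) if 3<=hs[u][0]<=16 and hs[u][1]>110];print(v,k[0],k[-1],ray(w,((k[0]+k[-1])/2,v),z).round(4),np.linalg.norm(ray(w,(k[0]-.5,v),z)-ray(w,(k[-1]+.5,v),z)))
g=cv2.resize(p[130:190,225:290],None,fx=8,fy=8,interpolation=2);cv2.imwrite("pics/rim.png",g[:,:,::-1])
E
```

```text
(770, [256.2, 15.0], [240, 0, 32, 32]) cap c [0.604  0.0789 0.145 ] [0.605  0.0804 0.145 ]
(567, [256.2, 98.4], [244, 85, 26, 28]) cap c [0.5873 0.0101 0.145 ] [0.5869 0.0098 0.145 ]
rim bbox 240 140 32 42
width 0.03452707107078807
rim far edge [ 0.57564219 -0.03166425  0.125     ] centre [ 0.57140474 -0.04812766]
60 222 290 [0.5967 0.0482 0.07  ] 0.07904211671173973
120 224 288 [ 0.58   -0.0173  0.07  ] 0.07834561843440765
170 225 286 [ 0.564  -0.0772  0.07  ] 0.07812731584342068
```

View pics/rim.png

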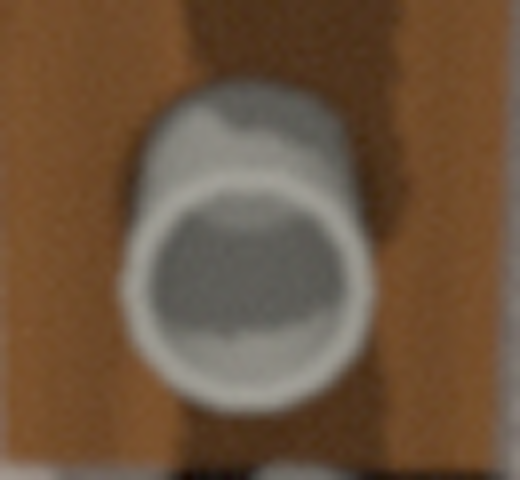

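The rim circle's centre is at about (255.5,166) in the full frame, so the tube is at about (0.569, −0.060), which agrees with the neighbouring cap plus the 72 mm pitch. Now I go down and grip.

Emit:
carry_out(
  steps=[
    [0,0,0,0,-0.3,-4,1],
    [0,0,0,0,-0.3,-8,1],
    [0,0,0,0,-0.3,-12,1],
    [0,0,0,0,-0.3,-16,1],
    [0,0,0,0,-0.3,-19,1],
    [0,0,0,0,-0.3,-21.5,1],
    [0,0,0,0,-0.3,-23.3,1],
    [0,0,0,0,-0.3,-23.3,1],
    [0,0,0,0,-0.3,-23.3,0.2],
    [0,0,0,0,-0.3,-23.3,0.2],
    [0,0,0,0,-0.3,-23.3,0.2],
    [0,0,0,0,-0.3,-23.3,0.2],
  ],
  squeeze=15,
)

```text
time: 3.55
position: [0.5699, -0.0587, 0.0906]
tool_rot: [2.479, 1.928, 0.003]
ft_force: [0.5, -0.0, -0.6]
grip_width: 0.721
grip_force: 0.0
```

Emit:
carry_out(
  steps=[
    [0,0,0,0,0,0,0.2],
    [0,0,0,0,0,0,0.2],
    [0,0,0,0,0,0,0.2],
    [0,0,0,0,0,0,0.2],
  ],
)

```text
time: 3.95
position: [0.5692, -0.0589, 0.0896]
tool_rot: [2.48, 1.929, -0.0]
ft_force: [-0.4, -0.0, 0.2]
grip_width: 0.371
grip_force: 15.0
```

Emit:
carry_out(
  steps=[
    [0,0,0,0,0,1,0.2],
    [0,0,0,0,0,2.5,0.2],
    [0,0,0,0,0,4.5,0.2],
    [0,0,0,0,0,7,0.2],
    [0,0,0,0,0,10,0.2],
    [0,0,0,0,0,13,0.2],
    [0,0,0,0,0,16,0.2],
    [0,0,0,0,0,18,0.2],
    [0,0,0,0,0,18,0.2],
    [0,0,0,0,0,18,0.2],
  ],
)

```text
time: 4.95
position: [0.5694, -0.059, 0.2703]
tool_rot: [2.48, 1.928, 0.002]
ft_force: [-0.5, 1.2, -1.2]
grip_width: 0.372
grip_force: 15.0
```

```bash
python3 - <<'E'
from h import *
import pickle
w=wrist("w2");pickle.dump(w,open("w2.pkl","wb"));print(w["tool"].round(4))
E
```

```text
[[ 2.464e-01  9.692e-01  1.400e-03  5.694e-01]
 [ 9.692e-01 -2.464e-01  3.000e-04 -5.900e-02]
 [ 6.000e-04  1.300e-03 -1.000e+00  2.703e-01]
 [ 0.000e+00  0.000e+00  0.000e+00  1.000e+00]]
```

View pics/w2.png

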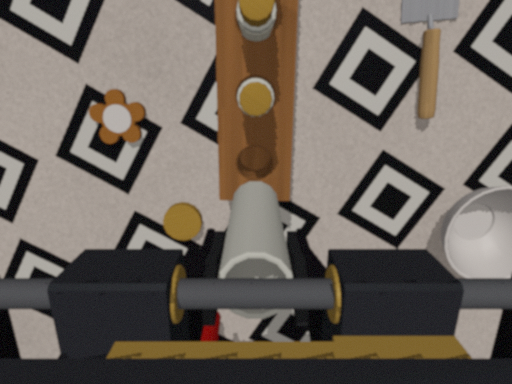

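The wrist view shows the open tube hanging upright between the pads, with the empty hole at (256,162). Now to the tray's free half.

Emit:
carry_out(
  steps=[
    [0,0,0,-1,3.9,0,0.2],
    [0,0,0,-2,8,0,0.2],
    [0,0,0,-3,12.5,0,0.2],
    [0,0,0,-4,17,0,0.2],
    [0,0,0,-5.2,21.5,0,0.2],
    [0,0,0,-6.3,26,0,0.2],
    [0,0,0,-7.4,30.5,0,0.2],
    [0,0,0,-8.5,34.5,0,0.2],
    [0,0,0,-9.2,37.5,0,0.2],
    [0,0,0,-9.5,38.7,0,0.2],
    [0,0,0,-9.5,38.7,0,0.2],
    [0,0,0,-9.5,38.7,0,0.2],
  ],
)

```text
time: 6.2
position: [0.4751, 0.3258, 0.269]
tool_rot: [2.481, 1.925, -0.002]
ft_force: [-0.1, -1.3, -0.6]
grip_width: 0.375
grip_force: 15.0
```

Emit:
carry_out(
  steps=[
    [0,0,0,0,0,-4,0.2],
    [0,0,0,0,0,-8,0.2],
    [0,0,0,0,0,-12,0.2],
    [0,0,0,0,0,-15,0.2],
    [0,0,0,0,0,-17,0.2],
    [0,0,0,0,0,-18,0.2],
    [0,0,0,0,0,-18.5,0.2],
    [0,0,0,0,0,-18.8,0.2],
    [0,0,0,0,0,-19,0.2],
    [0,0,0,0,0,-19,0.2],
    [0,0,0,0,0,-19,0.2],
  ],
)

```text
time: 7.3
position: [0.4747, 0.3285, 0.0804]
tool_rot: [-2.48, -1.929, -0.002]
ft_force: [-0.3, 0.2, -0.9]
grip_width: 0.373
grip_force: 15.0
```

Emit:
carry_out(
  steps=[
    [0,0,0,0,0,-0.1,0.2],
    [0,0,0,0,0,-0.1,0.2],
  ],
)

```text
time: 7.5
position: [0.4747, 0.3287, 0.0795]
tool_rot: [-2.48, -1.929, -0.002]
ft_force: [-1.2, -0.8, 4.0]
grip_width: 0.372
grip_force: 15.0
```

Emit:
carry_out(
  steps=[
    [0,0,0,0,0,-0.1,0.2],
    [0,0,0,0,0,-0.1,0.2],
  ],
)

```text
time: 7.7
position: [0.4748, 0.3288, 0.0795]
tool_rot: [-2.479, -1.929, -0.003]
ft_force: [-1.6, -1.5, 10.3]
grip_width: 0.374
grip_force: 15.0
```

Contact with the tray floor. I back off the press by 1 mm, release and rise.

Emit:
carry_out(
  steps=[
    [0,0,0,0,0,0.1,0.2],
    [0,0,0,0,0,0.1,0.5],
    [0,0,0,0,0,0.1,0.7],
    [0,0,0,0,0,0.1,0.8],
    [0,0,0,0,0,0.1,0.8],
    [0,0,0,0,0,0.1,0.8],
    [0,0,0,0,0,2,0.8],
    [0,0,0,0,0,5,0.8],
    [0,0,0,0,0,9,0.8],
    [0,0,0,0,0,13,0.8],
    [0,0,0,0,0,17,0.8],
    [0,0,0,0,0,21,0.8],
  ],
)

```text
time: 8.9
position: [0.4741, 0.328, 0.2893]
tool_rot: [2.48, 1.929, 0.0]
ft_force: [0.1, 0.9, -0.8]
grip_width: 0.8
grip_force: 0.0
```

```bash
python3 - <<'E'
from h import *
from bench import ctrl
import pickle
w=wrist("w3");t=ctrl.get_image("top");s=ctrl.get_image("side");pickle.dump([w,t,s],open("w3.pkl","wb"));print(w["tool"].round(4))
c=np.zeros((384,1,3),np.uint8)
o=np.hstack([cv2.resize(s["pixels"][200:350,170:340],None,fx=2.3,fy=2.3),cv2.resize(t["pixels"][120:250,135:315],None,fx=2.1,fy=2.1).copy()[:345]]) if 0 else None
a=cv2.resize(s["pixels"][160:350,170:340],None,fx=2.3,fy=2.3);b=cv2.resize(w["pixels"][:300],None,fx=.78,fy=.78)
o=np.zeros((440,800,3),np.uint8);o[:a.shape[0],:a.shape[1]]=a;o[:b.shape[0],395:395+b.shape[1]]=b
cv2.imwrite("pics/c3.png",o[:,:,::-1])
E
```

```text
[[ 2.463e-01  9.692e-01  2.000e-04  4.741e-01]
 [ 9.692e-01 -2.463e-01  1.000e-04  3.280e-01]
 [ 2.000e-04  1.000e-04 -1.000e+00  2.893e-01]
 [ 0.000e+00  0.000e+00  0.000e+00  1.000e+00]]
```

View pics/c3.png

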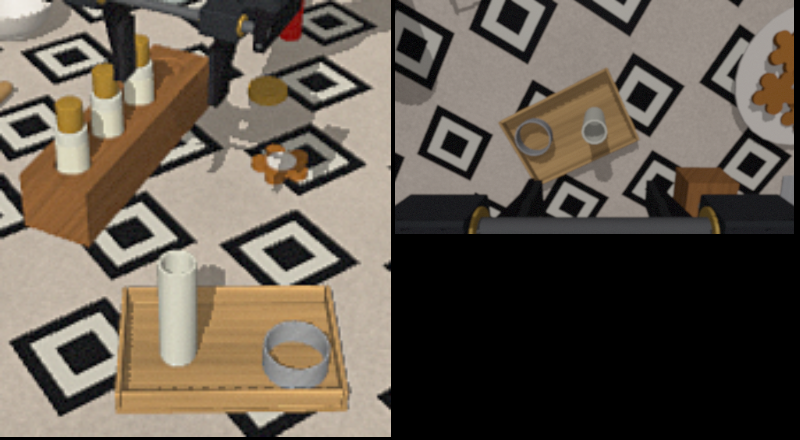

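The side view shows the open tube upright on the tray floor at crop (177,310), clear of the cutter at (296,352). Next is tube_new.

Emit:
carry_out(
  steps=[
    [0,0,0,0,-4,1,0.9],
    [0,0,0,0,-8.8,2,1],
    [0,0,0,0,-13.6,3.1,1],
    [0,0,0,0,-18.4,3.1,1],
    [0,0,0,0,-23.2,3.1,1],
    [0,0,0,0,-28,3.1,1],
    [0,0,0,0,-32.8,3.1,1],
    [0,0,0,0,-37.6,3.1,1],
    [0,0,0,-1,-42.4,3.1,1],
    [0,0,0,-2,-47.2,3.1,1],
    [0,0,0,-3,-52,3.1,1],
    [0,0,0,-3,-56,3.1,1],
  ],
)

```text
time: 10.25
position: [0.4419, -0.2347, 0.3175]
tool_rot: [-2.481, -1.925, -0.0]
ft_force: [1.1, -0.9, -0.4]
grip_width: 0.998
grip_force: 0.0
```

Emit:
carry_out(
  steps=[
    [0,0,0,0,-4,0,1],
    [0,0,0,0,-8,0,1],
    [0,0,0,0,-11,0,1],
    [0,0,0,0,-11.9,0,1],
    [0,0,0,0,-11.9,0,1],
    [0,0,0,0,-11.9,0,1],
    [0,0,0,0,-11.9,0,1],
  ],
)

```text
time: 10.95
position: [0.4449, -0.349, 0.3182]
tool_rot: [-2.476, -1.931, -0.002]
ft_force: [-0.3, 0.6, -0.2]
grip_width: 0.999
grip_force: 0.0
```

```bash
python3 - <<'E'
from h import *
import pickle
w=wrist("w4");pickle.dump(w,open("w4.pkl","wb"));print(w["tool"].round(4))
print(proj(w,(.4445,-.3514,.13)))
for b in blobs(w["pixels"],(15,120,110),(30,255,255),(180,80,330,250),60):
    x,y,ww,hh=b[2];print(b,"bottom-circle c",ray(w,(x+ww/2-.5,y+hh-.5-ww/2*.96),.13).round(4),"centroid",ray(w,b[1],.13).round(4))
w2=pickle.load(open("w2.pkl","rb"));w1=pickle.load(open("w1.pkl","rb"))
print("rim1",ray(w1,(255.5,166.1),.125).round(4))
o=np.zeros((480,800,3),np.uint8)
a=cv2.resize(w["pixels"][80:250,180:330],None,fx=2.7,fy=2.7,interpolation=2);b=cv2.resize(w2["pixels"][70:200,215:300],None,fx=4,fy=3.6,interpolation=2)
o[:a.shape[0],:a.shape[1]]=a;o[:b.shape[0],410:410+b.shape[1]]=b;cv2.imwrite("pics/c4.png",o[:,:,::-1])
E
```

```text
[[ 2.436e-01  9.699e-01  2.000e-04  4.449e-01]
 [ 9.699e-01 -2.436e-01  1.700e-03 -3.490e-01]
 [ 1.700e-03 -2.000e-04 -1.000e+00  3.182e-01]
 [ 0.000e+00  0.000e+00  0.000e+00  1.000e+00]]
[255.48196293 168.1213095 ]
(550, [236.1, 109.1], [223, 96, 27, 27]) bottom-circle c [ 0.4401 -0.2877  0.13  ] centroid [ 0.4403 -0.2873  0.13  ]
(488, [256.8, 169.9], [245, 156, 25, 27]) bottom-circle c [ 0.4454 -0.3543  0.13  ] centroid [ 0.4454 -0.3536  0.13  ]
rim1 [ 0.5684 -0.0597  0.125 ]
```

View pics/c4.png

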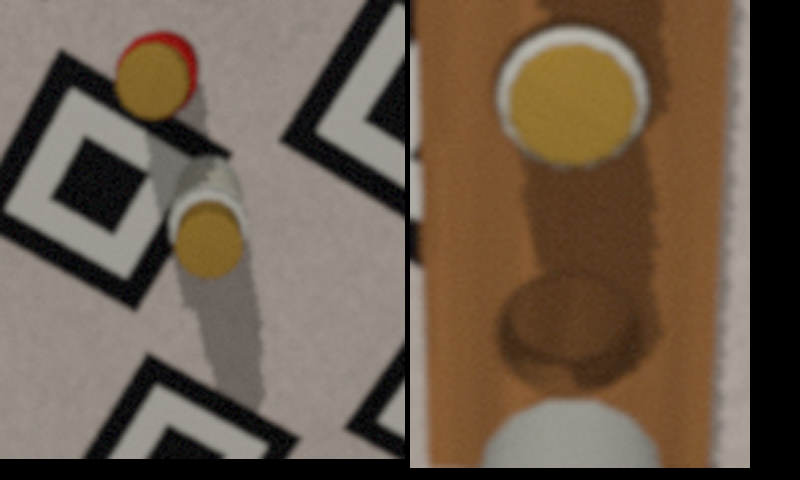

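The wrist view shows tube_new's cap centre at (257,170), which puts it at about (0.4454, −0.354), with the red tube 67 mm behind it. Now I go down and grip.

Emit:
carry_out(
  steps=[
    [0,0,0,0.05,-0.5,-4,1],
    [0,0,0,0.05,-0.5,-8,1],
    [0,0,0,0.05,-0.5,-12,1],
    [0,0,0,0.05,-0.5,-16,1],
    [0,0,0,0.05,-0.5,-20,1],
    [0,0,0,0.05,-0.5,-23,1],
    [0,0,0,0.05,-0.5,-24.9,1],
    [0,0,0,0.05,-0.5,-24.9,1],
    [0,0,0,0.05,-0.5,-24.9,1],
    [0,0,0,0.05,-0.5,-24.9,0.2],
    [0,0,0,0.05,-0.5,-24.9,0.2],
    [0,0,0,0.05,-0.5,-24.9,0.2],
  ],
  squeeze=20,
)

```text
time: 12.2
position: [0.4454, -0.3561, 0.0706]
tool_rot: [2.478, 1.928, 0.002]
ft_force: [1.3, -0.3, 0.3]
grip_width: 0.812
grip_force: 0.0
```

Emit:
carry_out(
  steps=[
    [0,0,0,0,0,0,0.2],
    [0,0,0,0,0,0,0.2],
    [0,0,0,0,0,0,0.2],
    [0,0,0,0,0,0,0.2],
    [0,0,0,0,0,0,0.2],
  ],
)

```text
time: 12.7
position: [0.4447, -0.3559, 0.0695]
tool_rot: [2.48, 1.929, -0.0]
ft_force: [-0.9, -0.3, -0.8]
grip_width: 0.384
grip_force: 20.0
```

```bash
python3 - <<'E'
from h import *
import pickle
w2=pickle.load(open("w2.pkl","rb"))
for uv in((255,161.7),):print("hole",ray(w2,uv,.07).round(4))
E
```

```text
hole [ 0.5698 -0.0574  0.07  ]
```

Emit:
carry_out(
  steps=[
    [0,0,0,0,0,1.5,0.2],
    [0,0,0,0,0,4,0.2],
    [0,0,0,0,0,8,0.2],
    [0,0,0,0,0,12,0.2],
    [0,0,0,0,0,16,0.2],
    [0,0,0,0.5,1,18,0.2],
    [0,0,0,2,5,18,0.2],
    [0,0,0,4,9.5,18,0.2],
    [0,0,0,6,14,18,0.2],
    [0,0,0,8,18.5,18,0.2],
    [0,0,0,10,23,18,0.2],
    [0,0,0,11.5,27,18,0.2],
  ],
)

```text
time: 13.9
position: [0.5606, -0.0832, 0.2507]
tool_rot: [2.479, 1.93, 0.003]
ft_force: [0.8, 0.3, -0.9]
grip_width: 0.387
grip_force: 20.0
```

Emit:
carry_out(
  steps=[
    [0,0,0,0.9,2.5,0,0.2],
    [0,0,0,0.9,2.5,-3,0.2],
    [0,0,0,0.9,2.5,-6,0.2],
    [0,0,0,0.9,2.5,-8,0.2],
    [0,0,0,0.9,2.5,-9.5,0.2],
    [0,0,0,0.9,2.5,-9.5,0.2],
    [0,0,0,0.9,2.5,-9.5,0.2],
    [0,0,0,0.9,2.5,-9.5,0.2],
    [0,0,0,0.9,2.5,-9.5,0.2],
  ],
)

```text
time: 14.8
position: [0.5696, -0.061, 0.1558]
tool_rot: [2.479, 1.928, 0.003]
ft_force: [0.2, -0.6, -0.4]
grip_width: 0.383
grip_force: 20.0
```

```bash
python3 - <<'E'
from h import *
from bench import ctrl
import pickle
w=wrist("w5");s=ctrl.get_image("side");pickle.dump([w,s],open("w5.pkl","wb"));T=w["tool"];print(T.round(4))
o=np.zeros((540,800,3),np.uint8)
a=cv2.resize(w["pixels"][80:290,180:330],None,fx=2.5,fy=2.5,interpolation=2);b=cv2.resize(s["pixels"][140:240,200:280],None,fx=5,fy=5,interpolation=2)
o[:a.shape[0],:a.shape[1]]=a;o[:b.shape[0],400:400+b.shape[1]]=b;cv2.imwrite("pics/c5.png",o[:,:,::-1])
E
```

```text
[[ 2.463e-01  9.692e-01  2.100e-03  5.696e-01]
 [ 9.692e-01 -2.463e-01  2.000e-04 -6.100e-02]
 [ 7.000e-04  2.000e-03 -1.000e+00  1.558e-01]
 [ 0.000e+00  0.000e+00  0.000e+00  1.000e+00]]
```

View pics/c5.png

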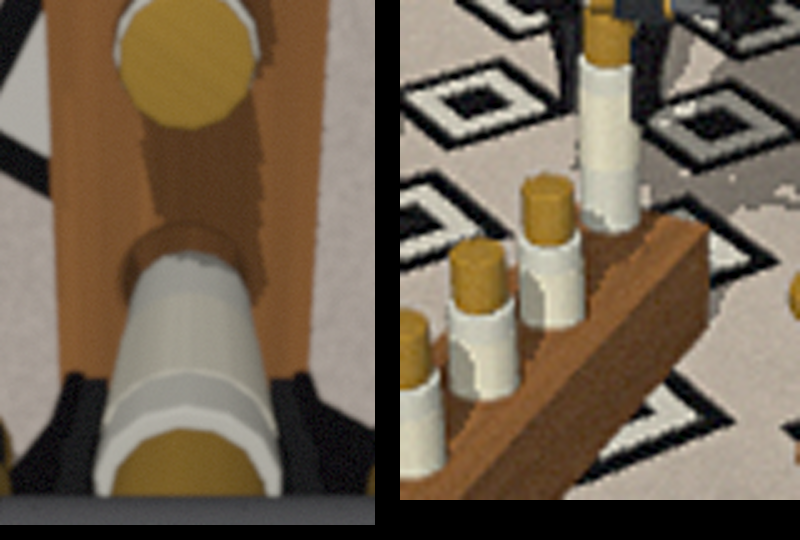

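The wrist crop shows the tube's bottom front edge at (190,252) and the hole's far edge at (185,222). I compare the two along the row.

```bash
python3 - <<'E'
from h import *
import pickle
w,s=pickle.load(open("w5.pkl","rb"));T=w["tool"]
def loc(uv,z): return (T[:2,:2].T@(ray(w,uv,z)[:2]-T[:2,3])*1e3).round(1)
c=lambda x,y:(180+x/2.5-.3,80+y/2.5-.3)
print("tube front edge",loc(c(190,252),.0863),"->centre x-17")
print("hole far edge",loc(c(187,222),.07),"->centre x-19.5", "L/R",loc(c(120,270),.07),loc(c(262,270),.07))
print("rack L/R",loc(c(55,250),.07),loc(c(318,250),.07))
E
```

```text
tube front edge [17.   0.4] ->centre x-17
hole far edge [21.8 -0.5] ->centre x-19.5 L/R [  6.7 -21. ] [ 6.7 22.5]
rack L/R [ 13.1 -40.6] [13.1 39.4]
```

Emit:
carry_out(
  steps=[
    [0,0,0,0.05,0.2,-0.5,0.2],
    [0,0,0,0.05,0.2,-0.9,0.2],
    [0,0,0,0.05,0.2,-1.3,0.2],
    [0,0,0,0.05,0.2,-1.7,0.2],
    [0,0,0,0.05,0.2,-2,0.2],
    [0,0,0,0.05,0.2,-2.2,0.2],
    [0,0,0,0.05,0.2,-2.2,0.2],
  ],
)

```text
time: 15.6
position: [0.569, -0.0589, 0.1322]
tool_rot: [-2.48, -1.928, 0.001]
ft_force: [-0.9, -0.3, -0.6]
grip_width: 0.387
grip_force: 20.0
```

No contact force and 7 mm into the hole, so I carry on down.

Emit:
carry_out(
  steps=[
    [0,0,0,0,0,-0.6,0.2],
    [0,0,0,0,0,-1.2,0.2],
    [0,0,0,0,0,-1.8,0.2],
    [0,0,0,0,0,-2.4,0.2],
    [0,0,0,0,0,-3,0.2],
    [0,0,0,0,0,-3.6,0.2],
    [0,0,0,0,0,-4.2,0.2],
    [0,0,0,0,0,-4.5,0.2],
    [0,0,0,0,0,-4.5,0.2],
  ],
)

```text
time: 16.5
position: [0.5689, -0.0589, 0.087]
tool_rot: [-2.48, -1.928, 0.001]
ft_force: [0.4, 0.5, -0.5]
grip_width: 0.388
grip_force: 20.0
```

Emit:
carry_out(
  steps=[
    [0,0,0,0,0,-0.15,0.2],
    [0,0,0,0,0,-0.3,0.2],
    [0,0,0,0,0,-0.3,0.2],
  ],
)

```text
time: 16.8
position: [0.5693, -0.0588, 0.0846]
tool_rot: [2.48, 1.929, 0.0]
ft_force: [0.5, -0.2, -0.1]
grip_width: 0.385
grip_force: 20.0
```

Emit:
carry_out(
  steps=[
    [0,0,0,0,0,-0.1,0.2],
    [0,0,0,0,0,-0.1,0.2],
  ],
)

```text
time: 17.0
position: [0.5696, -0.0589, 0.0845]
tool_rot: [2.48, 1.929, 0.001]
ft_force: [-1.1, 0.4, 4.7]
grip_width: 0.388
grip_force: 20.0
```

Emit:
carry_out(
  steps=[
    [0,0,0,0,0,-0.1,0.2],
    [0,0,0,0,0,-0.1,0.2],
  ],
)

```text
time: 17.2
position: [0.5699, -0.0589, 0.0843]
tool_rot: [-2.48, -1.929, -0.002]
ft_force: [-2.6, 1.2, 11.7]
grip_width: 0.383
grip_force: 20.0
```

Contact at the height where the base sits on the hole's floor (about 0.015 m). I release and rise.

Emit:
carry_out(
  steps=[
    [0,0,0,0,0,0.2,0.2],
    [0,0,0,0,0,0.2,0.5],
    [0,0,0,0,0,0.2,0.8],
    [0,0,0,0,0,0.2,0.8],
    [0,0,0,0,0,0.2,0.8],
    [0,0,0,0,0,0.2,0.8],
    [0,0,0,0,0,3,0.8],
    [0,0,0,0,0,7,0.8],
    [0,0,0,0,0,11,0.8],
    [0,0,0,0,0,15,0.8],
    [0,0,0,0,0,19,0.8],
    [0,0,0,0,0,23,0.8],
  ],
)

```text
time: 18.4
position: [0.569, -0.0589, 0.3143]
tool_rot: [-2.48, -1.928, -0.001]
ft_force: [1.4, 0.3, 0.5]
grip_width: 0.802
grip_force: 0.0
```

```bash
python3 - <<'E'
from h import *
from bench import ctrl
w=wrist("w6");s=ctrl.get_image("side");print(ctrl.get_state()["time"],w["tool"][:3,3])
for b in blobs(w["pixels"],(15,120,110),(30,255,255),(225,0,290,230),60):
    x,y,ww,hh=b[2];print(b,ray(w,(x+ww/2-.5,y+hh-.5-ww/2*.96),.145).round(4))
o=np.zeros((480,800,3),np.uint8)
a=cv2.resize(w["pixels"],None,fx=.7,fy=.7);b=cv2.resize(s["pixels"][110:345,170:345],None,fx=2,fy=2)
o[:a.shape[0],:a.shape[1]]=a;o[:b.shape[0],400:400+b.shape[1]]=b;cv2.imwrite("pics/c6.png",o[:,:,::-1])
E
```

```text
18.5 [ 0.56898361 -0.05891944  0.31432047]
(747, [256.1, 12.7], [239, 0, 34, 29]) [0.6044 0.0798 0.145 ]
(602, [255.7, 96.9], [243, 83, 27, 29]) [0.5868 0.0083 0.145 ]
(629, [255.1, 167.2], [237, 152, 33, 30]) [ 0.568  -0.0541  0.145 ]
```

View pics/c6.png

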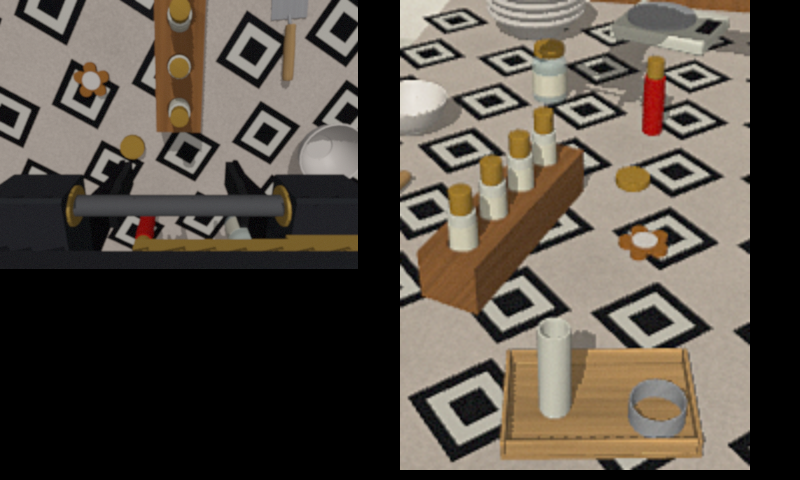

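The side view shows four capped tubes level in the rack, with caps at crop (460,200) to (543,122). The open tube stands upright in the tray at (554,368), and the jar (549,72) and red tube (653,95) are undisturbed. I hand the job in.

```bash
python3 -c "
from bench import ctrl
print(ctrl.close_job())"
```

```text
the job is handed in; nothing more can be done
None
```

The job is handed in at about 18.5 s: the empty tube stands upright in the tray's free half, tube_new is all the way down in its place in the rack, and the last pictures show the other three tubes, the jar and the red tube undisturbed.

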